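Nest the hopper in the dowel feeder and try its slide

TASK

Take the tapered hopper (not the straight-sided tub) by its handle, lower it upright into the feeder's throat without dropping it, and push it down lightly until a gap of about 10 mm is left between its rim and the throat's rim, no deeper, for it wedges and jams if the rims meet. Let go of it, then pull the feed slide out to its end and let go there so that it snaps home by itself. Leave the tub, the glue bottle and the batten where they are.

Things in the scene. Friction and masses are not known exactly. Their poses are not given: they have to be found in the camera images.
- hopper: Tapered grey plastic hopper (loose, 0.15 to 0.27 kg), open at both ends, standing small end down: outer diameter 64 mm at the foot, 92 mm at the top, wall 4 mm, 90 mm tall, with a rim band 106 mm in diameter from 82 to 90 mm height. A rigid stirrup handle stands over the mouth: a level square bar 14 x 14 mm, 98 mm long along the hopper's own x, its centre line 125 mm above the foot, on two uprights 90 mm apart. Origin: centre of the foot; z up.
- hopper_handle (a point): Middle of the hopper's handle bar, 125 mm above the foot and 35 mm above the rim's top. x lies along the bar.
- hopper_rim (a point): Centre of the underside of the hopper's rim band, 82 mm above the foot. Its height above throat_mouth is the gap between the rims.
- feeder: Dowel feeder fixed to the bench: plywood base 130 (x) x 330 (y) x 12 mm reaching from y = +90 to -240 mm, grey housing 120 x 120 mm up to 40 mm height, and on it an upright tapered aluminium throat, rim 112 mm outside diameter. Origin: on the bench, under the throat's axis. Its -y side carries the feed slide. It turns up to 0.3 rad either way.
- throat_mouth (a point): Centre of the throat's mouth at the top of its rim, 135 mm above the bench. The mouth is 93 mm wide inside and narrows downward with the hopper's taper. The hopper, lowered in, first lands on a rubber sleeve inside with a gap of 23 to 28 mm between the rims; pushing the sleeve down takes about 6 N at any depth (more than the hopper's weight, so it does not sink by itself), and it stays where it is left (it does not spring back and cannot be drawn up). At gap 0 the rims meet.
- feed_slide (a joint): Feed slide of the feeder: 0 when home, 0.05 m pulled fully out. It moves along the feeder's -y, away from the throat. Its spring pulls it home with 2.4 N at 0 rising to 5.4 N at the end.
- slide_tab (a point): Grip point of the slide's upright black tab, 72 mm above the bench; the tab is 30 mm wide (feeder's x), 16 mm thick (along the slide), its top at 85 mm height and the flat steel tongue it stands on at 25 mm. At home it lies 135 mm from the throat's axis in the feeder's -y. Axes as the feeder's.
- straight_tub: Straight-sided grey plastic tub, 100 mm in diameter, with the same rim, height and handle as the hopper; too wide for the throat. To be left alone. Origin: centre of its underside.
- glue_bottle: Orange glue bottle, 66 mm in diameter, 160 mm tall, to be left alone. Origin: centre of its underside.
- batten: Loose wooden batten lying flat, 180 (x) x 40 x 28 mm, to be left alone. Origin: centre of its underside.

How it is judged:
By the outcome, as a careful person would: the job done as asked, in the order asked, and still so for the second after the job is handed in, with the robot touching nothing.
It also fails if it takes over 59 s, if anything falls off the work surface, if the arm or the gripper's body presses on something with over 40 N, if the wrist force passes 120 N, or if a joint passes its speed limit or range.

ROBOT

A 7-joint arm with a two-finger parallel gripper is mounted at the origin on the work surface. World frame = base frame: x ahead of the robot, y to its left, z up, the work surface at z = 0. Lengths are in m, angles in rad, forces in N, time in s.
With the tool pointing down it reaches from about 0.425 to 0.875 m from the base axis. Payload 8.4 kg.
Tool frame: the origin (TCP) lies at the very end of the fingers, on their centre line; the grasp point (between the pads) lies 19 mm behind it; z points along the fingers, y is the line along which they close (so a half turn about z gives the same grasp; the last joint's range is limited). The gripper opens to 85 mm and grips with 20 to 120 N. Pads are 22 mm wide; open, the fingers measure 114 mm over their backs; the gripper's body (76 mm by 85 mm) begins 54 mm behind the grasp point. The pads swing forward as they close: fully open they stand 13 mm farther back than shut.
Start: joints at [1.237, 0.333, 0.04, 1.465, -0.013, 1.343, -0.059], TCP at [0.151, -0.632, 0.231] pointing down, gripper open.
Joint ranges: [-2.58, 2.58], [-0.38, 2.09], [-1.3, 1.39], [0.25, 2.4], [-1.5, 4.64], [0.08, 2.09], [-2.65, 2.65]. Speed limits (rad/s): [2.22, 2.22, 2.79, 2.79, 3.14, 3.14, 3.14].

INTERFACE

Orientations are given as a unit quaternion [x, y, z, w].
In Python, from rig import env, optics, ticket gives the robot as it stands.
- The arm moves only by the tool servo_tool, never from a script. Its argument "increments" is text: rows parted by semicolons, each of 7 numbers parted by spaces: the closure, from 0 (fully open) to 1 (shut), then the shift along the tool's x, y, z in m, then the turn, a rotation vector about the tool's x, y, z in rad. In form: jaw dx dy dz rx ry rz; .... A call has 1 to 20 rows; each row shifts and turns the commanded pose from where the row before left it, along the tool's axes as they then stand; what a row does not reach is not made up. A row lasts 1/8 s, in which the tool goes at most 62.5 mm and 10.7 degrees, less where a joint would pass 70% of its speed; a pose out of reach is approached as far as the arm can. A call with a gripper value outside its range is refused whole. The fingers move at their own pace and stop on an object; "force" is the grip in N (left out, the last holds). Time passes only in rows, so rows that do not move let the fingers close. It gives the time, the measured TCP pose, the force, the opening and the grip force at its end, in the units of the state.
- env.get_obs(): the state, without advancing time (a new reading comes with each control period).
- optics.get_image(name): name is "side" or "top" or "wrist"; returns (picture, depth): 400x640x3 uint8, red, green, blue; 400x640 float32, m along the optical axis (not along the pixel's ray), 0 where there is no reading.
- optics.get_calibration(name): a dict with "fov_y" (degrees; the focal length in pixels is half the picture's height over the tangent of half this angle, whatever the lens; pixels are square), "cx", "cy" (the principal point, pixels), "rvec" (rotation vector, rad) and "tvec" (3), from world to camera coordinates, as OpenCV has them. Camera axes: x right, y down, z forward; pixel columns grow to the right and rows downward; lengths in m; the calibration is good to about 2 mm. A picture is of the moment at which its call begins: read the wrist's pose just before it. get_calibration takes no time and is no camera call; for the wrist camera it gives the pose at the moment of the call.
- ticket.hand_in(): hands the job in; it is judged then, once.
The state is a dict: "clock": time; "qpos": joint angles; "dq": joint speeds; "effort": joint torques, N m; "eef_pos": TCP position; "tcp_rot": TCP orientation; "wrist_force": force on the tool from outside, world axes, zero at the start; "ft_torque": the same for the moment, N m; "gripper_width": finger opening in m; "finger_force": force on a finger pad.
Only numpy, scipy, OpenCV 4.12 (cv2) and the standard library are available. Lean on these libraries where they do the work, as an engineer would, in place of code of your own. Each camera call takes 0.05 s, during which the arm holds its last target. There are 200 camera calls.

## Working session

There is one attempt and no reset: what is moved stays moved. The work goes in short steps, Python scripts to look and compute and a tool call to move; the robot and the scene stay as the last step left them, time stands still between calls to the robot, and variables do not carry over. Pictures are saved under pics/ and viewed, at most 10 in all, crops included, and the job is handed in when it is done.

Besides the shell and the picture viewer there is one more tool, called after "Emit:" by a JSON object that holds its "op" and its "data". servo_tool: Moves the arm, as the interface text tells. Its arguments: {"type":"object","properties":{"increments":{"type":"string"},"force":{"type":"number"}},"required":["increments"]}

```bash
mkdir -p pics; cat > h.py <<'E'
import numpy as np, cv2
from rig import env, optics, ticket
from scipy.spatial.transform import Rotation as R
def cap(n):
    c=optics.get_calibration(n); im,d=optics.get_image(n)
    f=200/np.tan(np.radians(c['fov_y'])/2)
    Rm=cv2.Rodrigues(np.array(c['rvec'],float))[0]; t=np.array(c['tvec'],float).ravel()
    v,u=np.mgrid[0:400,0:640]
    ray=np.dstack([(u-c['cx'])/f,(v-c['cy'])/f,np.ones((400,640))])
    P=(ray*d[...,None]-t)@Rm; P[d==0]=np.nan
    return im,d,P,(Rm,t,f,c)
def save(n,im): cv2.imwrite('pics/'+n+'.png',im[...,::-1])
E
python3 - <<'E'
from h import *
np.set_printoptions(precision=4,suppress=True)
o=env.get_obs(); print({k:np.round(v,4) for k,v in o.items()}); print(optics.get_calibration('top'))
a=[]
for n in ['top','side']:
    im,d,P,c=cap(n); save(n,im); np.savez(n,im=im,P=P)
    print(n,-c[0].T@c[1],c[2],np.nanmin(P.reshape(-1,3),0),np.nanmax(P.reshape(-1,3),0))
E
```

```text
{'clock': np.float64(0.0), 'qpos': array([ 1.2368,  0.3339,  0.0399,  1.4663, -0.0134,  1.3433, -0.0585]), 'dq': array([-0.0012,  0.    ,  0.0001, -0.0013,  0.0003, -0.0012,  0.0008]), 'effort': array([ -0.    , -65.8561,   1.3654, -40.5549,   0.0168,   0.0127,
        -0.0001]), 'eef_pos': array([ 0.1511, -0.6317,  0.2304]), 'tcp_rot': array([ 0.9931,  0.1171, -0.0001, -0.0008]), 'wrist_force': array([-0.2173, -0.0652, -0.6839]), 'ft_torque': array([0.0693, 0.0233, 0.0389]), 'finger_force': np.float64(0.0), 'gripper_width': np.float64(0.0854)}
{'fov_y': 54.13997185760673, 'cx': 323.84264069737804, 'cy': 197.87769709054783, 'rvec': array([ 2.1749, -2.1178,  0.1841]), 'tvec': array([0.0389, 0.6174, 1.0054])}
top [0.4517 0.0685 1.0884] 391.33964536638786 [-0.1832 -1.5666 -0.77  ] [1.7006 1.7134 0.1656]
side [ 0.2973 -0.5688  0.5337] 399.03226342594235 [-0.4775 -0.4703 -0.619 ] [1.707  2.2741 0.4322]
```

View pics/top.png

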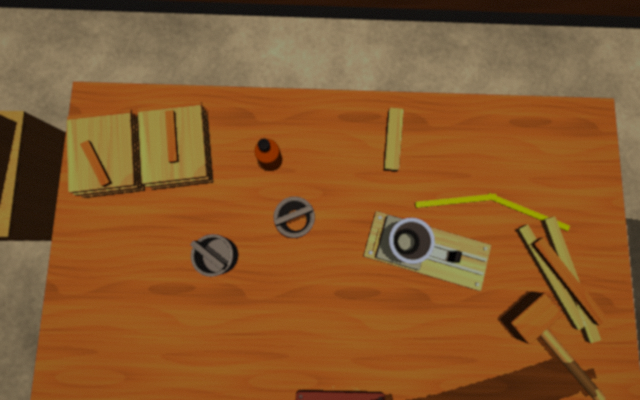

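View pics/side.png

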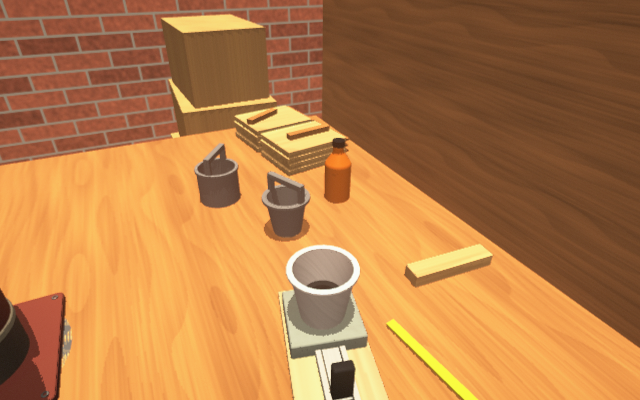

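The top view shows the hopper (bench seen through its mouth) at (294,216), the tub at (213,255), the throat at (408,241), the tab at (455,256), the bottle at (267,153) and the batten at (394,140).

```bash
python3 - <<'E'
from h import *
np.set_printoptions(precision=4,suppress=True)
for n in ['top','side']:
    z=np.load(n+'.npz'); im,P=z['im'],z['P']
    X,Y,Z=P[...,0],P[...,1],P[...,2]
    if n=='top':
        boxes=dict(hop=(270,195,320,240),throat=(375,210,445,275),tab=(440,245,470,268))
    else:
        boxes=dict(hop=(255,165,315,240),throat=(280,240,365,335),tab=(325,355,360,400))
    bench=(abs(Z)<.02)&(X>.3)&(X<.8)
    print(n,'bench z',np.nanmedian(Z[bench]))
    for k,(a,b,c,d) in boxes.items():
        m=np.zeros(Z.shape,bool); m[b:d,a:c]=1
        rngs=dict(hop=[(.118,.142),(.078,.096)],throat=[(.128,.142)],tab=[(.078,.092),(.03,.09)])[k]
        for lo,hi in rngs:
            q=P[m&(Z>lo)&(Z<hi)]
            if len(q)<6: print(k,lo,len(q));continue
            (e,r)=cv2.minEnclosingCircle(q[:,:2].astype(np.float32))
            w,V=np.linalg.eigh(np.cov(q[:,:2].T))
            A=np.c_[2*q[:,:2],np.ones(len(q))];s=np.linalg.lstsq(A,(q[:,:2]**2).sum(1),rcond=None)[0]
            print(k,lo,len(q),'mean',q.mean(0),'zq',np.percentile(q[:,2],[5,50,95]),'encl',np.array(e),r,'fit',s[:2],'ang',np.arctan2(V[1,1],V[0,1]),'ext',np.sqrt(w*12))
# rays: contour approach in top view
im=np.load('top.npz')['im']; c=optics.get_calibration('top'); f=200/np.tan(np.radians(c['fov_y'])/2)
Rm=cv2.Rodrigues(c['rvec'])[0];C=-Rm.T@c['tvec']
def ray(u,v,z):
    r=Rm.T@np.array([(u-c['cx'])/f,(v-c['cy'])/f,1]); return C+r*(z-C[2])/r[2]
print('throat',ray(408.5,241,.135),'tab top',ray(455,256,.085),'hop',ray(294,216.5,.09))
def up(a,b,c_,d,n): cv2.imwrite(f'pics/{n}.png',cv2.resize(im[b:d,a:c_,::-1],None,fx=4,fy=4,interpolation=cv2.INTER_NEAREST))
up(260,185,460,300,'crop')
E
```

```text
top bench z 0.0012702656031712385
hop 0.118 247 mean [0.5596 0.1322 0.1322] zq [0.1271 0.1325 0.1354] encl [0.5596 0.1321] 0.048948537558317184 fit [0.559  0.1319] ang 1.9886623544752993 ext [0.015  0.0983]
hop 0.078 519 mean [0.5611 0.1331 0.0899] zq [0.0822 0.0906 0.0933] encl [0.5605 0.1326] 0.05305377021431923 fit [0.5599 0.1324] ang -2.733410203876823 ext [0.1069 0.1215]
throat 0.128 596 mean [ 0.5047 -0.1606  0.1354] zq [0.1308 0.1357 0.1387] encl [ 0.5051 -0.1586] 0.05611585080623627 fit [ 0.5048 -0.158 ] ang 1.9650806864473518 ext [0.1225 0.1244]
tab 0.078 82 mean [ 0.4699 -0.2875  0.0852] zq [0.0801 0.0856 0.0889] encl [ 0.47  -0.289] 0.015502909198403358 fit [ 0.4698 -0.2882] ang 2.8952440641453374 ext [0.0158 0.0301]
tab 0.03 173 mean [ 0.4696 -0.2859  0.0666] zq [0.0306 0.0743 0.0883] encl [ 0.4665 -0.3001] 0.040258198976516724 fit [ 0.4678 -0.2996] ang 2.9672771743662074 ext [0.0338 0.0356]
side bench z -0.0014828673036493894
hop 0.118 316 mean [0.5586 0.1259 0.1267] zq [0.1194 0.1282 0.1311] encl [0.5563 0.1301] 0.050115104764699936 fit [0.5663 0.1313] ang 2.000157154949239 ext [0.0145 0.102 ]
hop 0.078 540 mean [0.5508 0.1232 0.0865] zq [0.0801 0.0875 0.0908] encl [0.5599 0.1316] 0.05437985062599182 fit [0.5587 0.1279] ang 1.7397717598966946 ext [0.0988 0.1246]
throat 0.128 1234 mean [ 0.5023 -0.1638  0.1326] zq [0.1291 0.133  0.1345] encl [ 0.5045 -0.1597] 0.0567082017660141 fit [ 0.5035 -0.1614] ang 1.0890508716812783 ext [0.1188 0.1293]
tab 0.078 281 mean [ 0.4684 -0.2913  0.0827] zq [0.0793 0.0831 0.0848] encl [ 0.4691 -0.2904] 0.01579374074935913 fit [ 0.4687 -0.2904] ang 2.8740136918057044 ext [0.016  0.0296]
tab 0.03 812 mean [ 0.4667 -0.2943  0.0644] zq [0.0338 0.0675 0.0842] encl [ 0.4691 -0.2904] 0.01579374074935913 fit [ 0.4683 -0.2902] ang 2.8179011356557577 ext [0.014  0.0307]
throat [ 0.5019 -0.1522  0.135 ] tab top [ 0.4696 -0.2825  0.085 ] hop [0.5591 0.131  0.09  ]
```

View pics/crop.png

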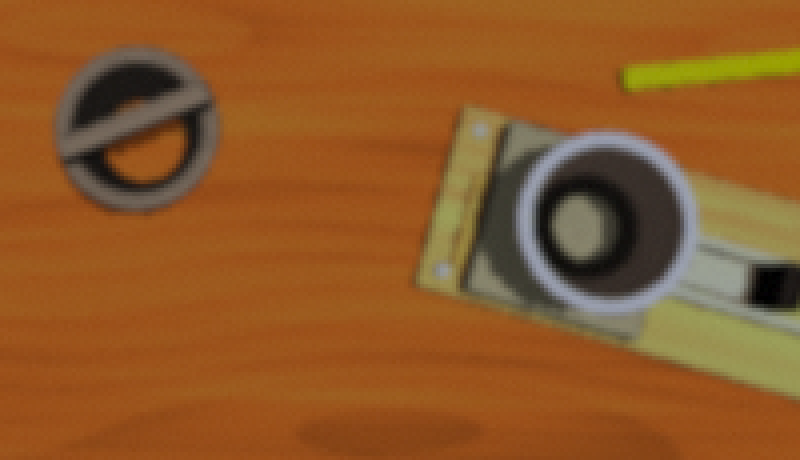

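Emit:
{"op": "servo_tool", "data": {"increments": "0 0.054 -0.0065 -0.004 0 0 -0.087;0 0.054 -0.0065 -0.004 0 0 -0.087;0 0.054 -0.0065 -0.004 0 0 -0.087;0 0.054 -0.0065 -0.004 0 0 -0.087;0 0.054 -0.0065 -0.004 0 0 -0.087;0 0.054 -0.0065 -0.004 0 0 -0.087;0 0.054 -0.0065 -0.004 0 0 -0.087;0 0.054 -0.0065 -0.004 0 0 -0.087;0 0.054 -0.0065 -0.004 0 0 -0.087;0 0.054 -0.0065 -0.004 0 0 -0.087;0 0.054 -0.0065 -0.004 0 0 -0.087;0 0.054 -0.0065 -0.004 0 0 -0.087;0 0.054 -0.0065 -0.004 0 0 -0.087;0 0.054 -0.0065 -0.004 0 0 -0.087;0 0.054 -0.0065 -0.004 0 0 -0.087;0 0.054 -0.0065 -0.004 0 0 -0.087;0 0.054 -0.0065 -0.004 0 0 -0.087;0 0.054 -0.0065 -0.004 0 0 -0.087;0 0 0 0 0 0 0", "force": 50}}

```text
clock: 2.48
eef_pos: [0.5541, 0.1573, 0.3038]
tcp_rot: [0.618, 0.786, 0.001, -0.001]
wrist_force: [0.3, -1.0, -0.4]
gripper_width: 0.0851
finger_force: 0.0
```

```bash
cat >> h.py <<'E'
def rem(p,yaw,show=True):
    "remaining shift and turn in tool axes to reach TCP p, tool down, x at yaw (mod pi)"
    o=env.get_obs(); T=R.from_quat(o['tcp_rot'])
    best=min((R.from_euler('z',yaw+k*np.pi)*R.from_euler('x',np.pi) for k in(0,1)),key=lambda G:(T.inv()*G).magnitude())
    a=T.apply([1,0,0])
    print('t',round(float(o['clock']),2),'pos',np.round(o['eef_pos'],4),'yaw',round(float(np.arctan2(a[1],a[0])),4),'d',np.round(T.inv().apply(np.array(p)-o['eef_pos']),4),'r',np.round((T.inv()*best).as_rotvec(),4),'F',np.round(o['wrist_force'],2),'w',round(float(o['gripper_width']),4),'ff',round(float(o['finger_force']),1),'q',np.round(o['qpos'],2))
E
python3 - <<'E'
from h import *
rem([.559,.1315,.2],1.992)
im,d,P,c=cap('wrist'); save('w1',im); np.savez('w1',im=im,P=P)
E
```

```text
t 2.48 pos [0.5541 0.1573 0.3038] yaw 1.81 d [-0.0265 -0.0014  0.1037] r [ 0.0006 -0.0018 -0.182 ] F [ 0.35 -1.04 -0.4 ] w 0.0851 ff 0.0 q [ 0.23  0.22 -0.69  1.51  0.14  1.46 -0.22]
```

View pics/w1.png

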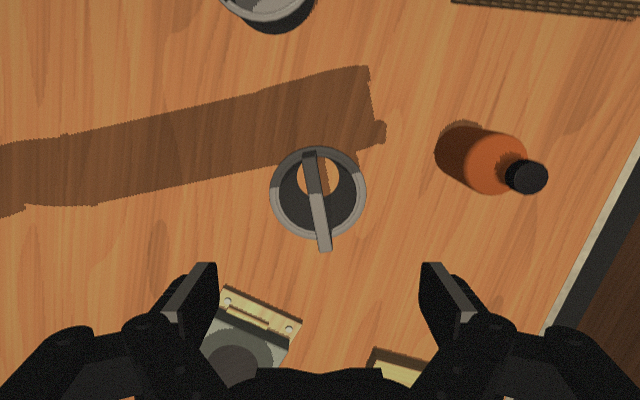

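Wrist view: the hopper's bar runs from (310,152) to (325,250); the bottle is well clear to the right at (500,165).

Emit:
{"op": "servo_tool", "data": {"increments": "0 -0.0135 -0.0005 0.03 0 -0.001 -0.091;0 -0.0135 -0.0005 0.03 0 -0.001 -0.091;0 0 0 0.03 0 0 0;0 0 0 0 0 0 0"}}

```text
clock: 3.02
eef_pos: [0.5615, 0.1233, 0.211]
tcp_rot: [0.549, 0.836, -0.002, -0.001]
wrist_force: [0.5, 0.3, 1.1]
gripper_width: 0.0854
finger_force: 0.0
```

```bash
python3 - <<'E'
from h import *
rem([.559,.1315,.106],1.992)
im,d,P,c=cap('wrist'); Z=P[...,2]
m=(Z>.122)&(Z<.142)&(np.hypot(P[...,0]-.559,P[...,1]-.1315)<.06)
q=P[m]; print(len(q),q.mean(0),np.median(q[:,2]),cv2.minAreaRect(q[:,:2].astype(np.float32)*1000))
w,V=np.linalg.eigh(np.cov(q[:,:2].T)); print(np.arctan2(V[1,1],V[0,1]))
E
```

```text
t 3.02 pos [0.5615 0.1233 0.211 ] yaw 1.98 d [0.0087 0.0015 0.105 ] r [-0.0049  0.0011 -0.012 ] F [0.47 0.35 1.05] w 0.0854 ff 0.0 q [ 0.29  0.27 -0.68  1.65  0.17  1.29 -0.02]
2912 [0.55684445 0.13534747 0.1321297 ] 0.13225176305888367 ((558.34765625, 131.72584533691406), (14.051590919494629, 97.39237976074219), 23.924409866333008)
1.9871585283345923
```

Emit:
{"op": "servo_tool", "data": {"increments": "0 0.009 0.0015 0.02 -0.005 0.001 -0.01;0 0 0 0.03 0 0 0;0 0 0 0.03 0 0 0;0 0 0 0.015 0 0 0;0 0 0 0 0 0 0;0 0 0 0 0 0 0"}}

```text
clock: 3.82
eef_pos: [0.5615, 0.1346, 0.1199]
tcp_rot: [0.543, 0.839, 0.002, 0.002]
wrist_force: [-0.6, -0.4, 0.7]
gripper_width: 0.0855
finger_force: 0.0
```

```bash
python3 - <<'E'
from h import *
rem([.5585,.1317,.106],1.989)
E
```

```text
t 3.83 pos [0.5615 0.1346 0.1199] yaw 1.9927 d [-0.0014 -0.0041  0.0138] r [0.0068 0.0014 0.0037] F [-0.6  -0.36  0.68] w 0.0855 ff 0.0 q [ 0.25  0.34 -0.67  1.76  0.24  1.12 -0.08]
```

Emit:
{"op": "servo_tool", "data": {"increments": "0 -0.001 -0.004 0.012 0.004 0.001 0.003;0 0 0 0 0 0 0;0 0 0 0 0 0 0"}}

```text
clock: 4.2
eef_pos: [0.5574, 0.1318, 0.1064]
tcp_rot: [0.545, 0.839, 0.0, 0.0]
wrist_force: [1.3, 0.2, 0.4]
gripper_width: 0.0853
finger_force: 0.0
```

```bash
python3 - <<'E'
from h import *
rem([.5585,.1317,.106],1.989)
E
```

```text
t 4.2 pos [0.5574 0.1318 0.1064] yaw 1.9896 d [-0.0005  0.001   0.0004] r [ 0.0008 -0.      0.0006] F [1.34 0.17 0.43] w 0.0853 ff 0.0 q [ 0.25  0.35 -0.67  1.78  0.24  1.1  -0.08]
```

Aligned; close and check the grip.

Emit:
{"op": "servo_tool", "data": {"increments": "1 0 0.001 0 0 0 0;1 0 0 0 0 0 0;1 0 0 0 0 0 0;1 0 0 0 0 0 0;1 0 0 0 0 0 0;1 0 0 0 0 0 0;1 0 0 0 0 0 0;1 0 0 0 0 0 0", "force": 60}}

```text
clock: 5.2
eef_pos: [0.5585, 0.1323, 0.1064]
tcp_rot: [0.545, 0.839, 0.0, 0.0]
wrist_force: [0.5, 0.6, 1.7]
gripper_width: 0.0129
finger_force: 59.1
```

Emit:
{"op": "servo_tool", "data": {"increments": "1 0 0 -0.015 0 0 0;1 0 0 -0.03 0 0 0;1 0 0 -0.04 0 0 0;1 0 0 -0.04 0 0 0;1 0 0 -0.04 0 0 0;1 0 0 -0.025 0 0 0;1 0 0 0 0 0 0;1 0 0 0 0 0 0"}}

```text
clock: 6.2
eef_pos: [0.5576, 0.1319, 0.2953]
tcp_rot: [0.545, 0.839, -0.0, -0.0]
wrist_force: [0.6, 0.1, -2.6]
gripper_width: 0.0129
finger_force: 58.7
```

Emit:
{"op": "servo_tool", "data": {"increments": "1 -0.017 -0.007 0 0 0 0.033;1 -0.035 -0.0137 0 0 0 0.067;1 -0.035 -0.0137 0 0 0 0.067;1 -0.035 -0.0137 0 0 0 0.067;1 -0.035 -0.0137 0 0 0 0.067;1 -0.035 -0.0137 0 0 0 0.067;1 -0.035 -0.0137 0 0 0 0.067;1 -0.035 -0.0137 0 0 0 0.067;1 -0.018 -0.007 0 0 0 0.034;1 0 0 0 0 0 0;1 0 0 0 0 0 0;1 0 0 0 0 0 0"}}

```text
clock: 7.7
eef_pos: [0.502, -0.1583, 0.2961]
tcp_rot: [0.746, 0.666, 0.001, -0.0]
wrist_force: [-0.5, 0.9, -2.1]
gripper_width: 0.0128
finger_force: 58.6
```

```bash
python3 - <<'E'
from h import *
rem([.505,-.159,.27],1.453)
im,d,P,c=cap('side'); save('s2',im)
im,d,P,c=cap('wrist'); save('w2',im)
E
```

```text
t 7.7 pos [ 0.502  -0.1583  0.2961] yaw 1.4563 d [-0.0003  0.0031  0.0261] r [ 0.0007 -0.0009  0.0033] F [-0.51  0.86 -2.11] w 0.0128 ff 58.6 q [ 0.65  0.08 -0.45  1.64  0.03  1.43  0.08]
```

View pics/s2.png

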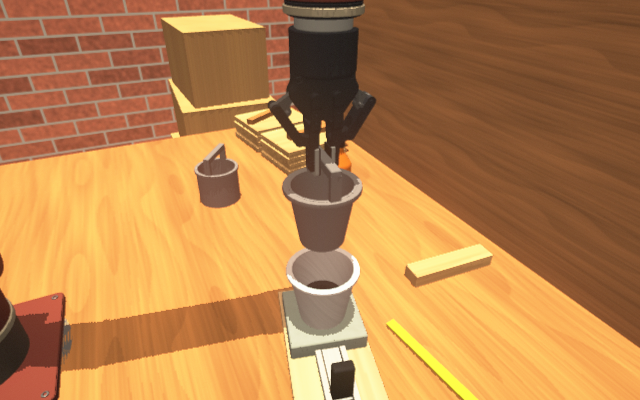

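The side view shows the hopper upright in the grip directly above the throat (foot at (322,240), throat mouth at (322,270)). I'll check the lateral offset with one camera for both rims.

```bash
python3 - <<'E'
from h import *
rem([.505,-.159,.27],1.453)
for n in('side','top'):
  im,d,P,c=cap(n); Z=P[...,2]
  near=np.hypot(P[...,0]-.504,P[...,1]+.159)<.075
  for lo,hi in((.27,.285),(.126,.142)):
    q=P[near&(Z>lo)&(Z<hi)]
    if len(q)<20: continue
    print(n,lo,len(q),np.percentile(q[:,2],[5,50,95,99.5]),cv2.minEnclosingCircle(q[:,:2].astype(np.float32)))
E
```

```text
t 7.8 pos [ 0.5018 -0.1587  0.2961] yaw 1.4557 d [0.0001 0.0032 0.0261] r [ 0.0007 -0.0007  0.0027] F [ 0.34  1.11 -2.3 ] w 0.0129 ff 58.6 q [ 0.65  0.08 -0.45  1.64  0.03  1.43  0.08]
side 0.27 1377 [0.27140989 0.27761505 0.2790563  0.28439472] ((0.5016090869903564, -0.15969055891036987), 0.05372564494609833)
side 0.126 1136 [0.12772306 0.13292035 0.1343964  0.13507201] ((0.5040450692176819, -0.16017280519008636), 0.05639363452792168)
top 0.27 453 [0.27597808 0.28040749 0.28272909 0.28380593] ((0.5029476284980774, -0.15807127952575684), 0.052820079028606415)
top 0.126 298 [0.13194142 0.13573397 0.13859338 0.14043219] ((0.5052164793014526, -0.15873610973358154), 0.056080952286720276)
```

Emit:
{"op": "servo_tool", "data": {"increments": "1 0 0.0025 0.015 0 0 0.002;1 0 0 0.025 0 0 0;1 0 0 0.025 0 0 0;1 0 0 0.02 0 0 0;1 0 0 0.01 0 0 0;1 0 0 0 0 0 0;1 0 0 0 0 0 0"}}

```text
clock: 8.78
eef_pos: [0.5045, -0.1601, 0.2019]
tcp_rot: [0.748, 0.664, 0.001, 0.001]
wrist_force: [-0.2, 0.8, -1.6]
gripper_width: 0.0128
finger_force: 58.6
```

```bash
python3 - <<'E'
from h import *
rem([.5045,-.1593,.1694],1.453)
E
```

```text
t 8.78 pos [ 0.5045 -0.1601  0.2019] yaw 1.4518 d [ 0.0008 -0.0002  0.0325] r [ 0.0018 -0.0003 -0.0012] F [-0.22  0.8  -1.57] w 0.0128 ff 58.6 q [ 0.64  0.14 -0.45  1.78  0.06  1.24  0.05]
```

Emit:
{"op": "servo_tool", "data": {"increments": "1 0 0 0.004 0 0 0;1 0 0 0.004 0 0 0;1 0 0 0.003 0 0 0;1 0 0 0.003 0 0 0;1 0 0 0.003 0 0 0;1 0 0 0.003 0 0 0;1 0 0 0 0 0 0;1 0 0 0 0 0 0"}}

```text
clock: 9.78
eef_pos: [0.5041, -0.16, 0.1812]
tcp_rot: [0.748, 0.664, 0.0, 0.0]
wrist_force: [-0.2, 0.0, 0.8]
gripper_width: 0.0129
finger_force: 59.0
```

Emit:
{"op": "servo_tool", "data": {"increments": "1 0 0 0.002 0 0 0;1 0 0 0.002 0 0 0;1 0 0 0.002 0 0 0;1 0 0 0 0 0 0;1 0 0 0 0 0 0"}}

```text
clock: 10.4
eef_pos: [0.504, -0.16, 0.1749]
tcp_rot: [0.748, 0.664, 0.0, -0.0]
wrist_force: [0.2, 0.0, -0.0]
gripper_width: 0.0129
finger_force: 59.0
```

```bash
python3 - <<'E'
from h import *
rem([.5045,-.1593,.1694],1.453)
for n in('side',):
  im,d,P,c=cap(n); Z=P[...,2]
  near=np.hypot(P[...,0]-.504,P[...,1]+.159)<.075
  q=P[near&(Z>.12)&(Z<.17)]
  h,e=np.histogram(q[:,2],bins=np.arange(.12,.1701,.002)); print(dict(zip(np.round(e,3),h)))
  save('s3',cv2.resize(im[130:360,220:440],None,fx=2.6,fy=2.6))
E
```

```text
t 10.4 pos [ 0.504  -0.16    0.1749] yaw 1.4518 d [0.0007 0.0004 0.0055] r [ 0.0004 -0.0006 -0.0012] F [ 0.2   0.04 -0.03] w 0.0129 ff 59.0 q [ 0.64  0.16 -0.45  1.81  0.07  1.19  0.04]
{np.float64(0.12): np.int64(61), np.float64(0.122): np.int64(39), np.float64(0.124): np.int64(51), np.float64(0.126): np.int64(66), np.float64(0.128): np.int64(106), np.float64(0.13): np.int64(176), np.float64(0.132): np.int64(500), np.float64(0.134): np.int64(185), np.float64(0.136): np.int64(71), np.float64(0.138): np.int64(67), np.float64(0.14): np.int64(33), np.float64(0.142): np.int64(41), np.float64(0.144): np.int64(32), np.float64(0.146): np.int64(46), np.float64(0.148): np.int64(58), np.float64(0.15): np.int64(99), np.float64(0.152): np.int64(118), np.float64(0.154): np.int64(218), np.float64(0.156): np.int64(681), np.float64(0.158): np.int64(42), np.float64(0.16): np.int64(14), np.float64(0.162): np.int64(12), np.float64(0.164): np.int64(12), np.float64(0.166): np.int64(11), np.float64(0.168): np.int64(14)}
```

View pics/s3.png

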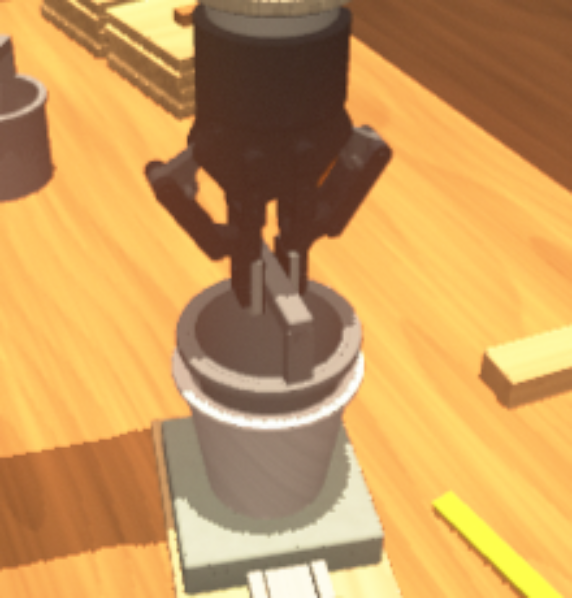

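The picture shows the hopper seated in the throat, upright; depth and TCP both give a gap of about 15.5 mm. Push 5.5 mm more.

Emit:
{"op": "servo_tool", "data": {"increments": "1 0 0 0.002 0 0 0;1 0 0 0.002 0 0 0;1 0 0 0.0012 0 0 0;1 0 0 0 0 0 0;1 0 0 0 0 0 0"}}

```text
clock: 11.08
eef_pos: [0.504, -0.16, 0.1698]
tcp_rot: [0.748, 0.664, 0.0, 0.0]
wrist_force: [1.0, 0.2, 1.0]
gripper_width: 0.0132
finger_force: 59.1
```

```bash
python3 - <<'E'
from h import *
rem([.5045,-.1593,.1694],1.453)
for n in('side',):
  im,d,P,c=cap(n); Z=P[...,2]
  near=np.hypot(P[...,0]-.504,P[...,1]+.159)<.075
  for lo,hi in((.128,.14),(.142,.16)):
    z=Z[near&(Z>lo)&(Z<hi)]; h,e=np.histogram(z,bins=np.arange(lo,hi,.001)); print(e[h.argmax()]+.0005)
E
```

```text
t 11.07 pos [ 0.504  -0.16    0.1698] yaw 1.4517 d [0.0007 0.0004 0.0004] r [ 0.0005 -0.0005 -0.0013] F [0.96 0.24 1.  ] w 0.0132 ff 59.1 q [ 0.64  0.16 -0.45  1.82  0.08  1.18  0.04]
0.1335
0.1515
```

Gap is 10 mm. Release and rise.

Emit:
{"op": "servo_tool", "data": {"increments": "0 0 0 0 0 0 0;0 0 0 0 0 0 0;0 0 0 0 0 0 0;0 0 0 0 0 0 0;0 0 0 0 0 0 0;0 0 0 0 0 0 0;0 0 0 -0.01 0 0 0;0 0 0 -0.03 0 0 0;0 0 0 -0.04 0 0 0;0 0 0 -0.02 0 0 0;0 0 0 0 0 0 0;0 0 0 0 0 0 0"}}

```text
clock: 12.62
eef_pos: [0.5037, -0.16, 0.2693]
tcp_rot: [0.748, 0.664, 0.0, -0.0]
wrist_force: [-0.5, 0.7, -0.5]
gripper_width: 0.0852
finger_force: 0.0
```

```bash
python3 - <<'E'
from h import *
rem([.4695,-.2895,.27],1.453)
for n in('side','top'):
  im,d,P,c=cap(n); Z=P[...,2]
  near=np.hypot(P[...,0]-.504,P[...,1]+.159)<.075
  for lo,hi in((.128,.14),(.142,.16)):
    z=Z[near&(Z>lo)&(Z<hi)]; h,e=np.histogram(z,bins=np.arange(lo,hi,.001)); print(n,e[h.argmax()]+.0005,len(z))
  q=P[(np.hypot(P[...,0]-.4695,P[...,1]+.2895)<.03)&(Z>.079)&(Z<.092)]
  if len(q)>20:
    w,V=np.linalg.eigh(np.cov(q[:,:2].T)); print('tab',q.mean(0),np.arctan2(V[1,1],V[0,1]),cv2.minAreaRect(q[:,:2].astype(np.float32)*1000))
E
```

```text
t 12.62 pos [ 0.5037 -0.16    0.2693] yaw 1.4518 d [-0.1327 -0.0185 -0.0008] r [-0.0001 -0.0006 -0.0012] F [-0.5   0.68 -0.46] w 0.0852 ff 0.0 q [ 0.64  0.1  -0.45  1.68  0.04  1.37  0.07]
side 0.1335 992
side 0.1515 1398
tab [ 0.46858025 -0.29097011  0.08282981] 2.8727137978661625 ((469.21221923828125, -290.1003112792969), (16.30580711364746, 29.966758728027344), 76.70345306396484)
top 0.1355 225
top 0.1545 471
```

Emit:
{"op": "servo_tool", "data": {"increments": "0 -0.033 -0.0046 0 0 0 0;0 -0.033 -0.0046 0 0 0 0;0 -0.033 -0.0046 0 0 0 0;0 -0.033 -0.0046 0 0 0 0;0 0 0 0.02 0 0 0.073;0 0 0 0.04 0 0 0.073;0 0 0 0.04 0 0 0;0 0 0 0.02 0 0 0;0 0 0 0 0 0 0;0 0 0 0 0 0 0"}}

```text
clock: 13.98
eef_pos: [0.4705, -0.289, 0.1506]
tcp_rot: [0.794, 0.608, 0.001, 0.0]
wrist_force: [-0.3, -0.1, -0.2]
gripper_width: 0.0851
finger_force: 0.0
```

```bash
python3 - <<'E'
from h import *
rem([.4692,-.2895,.053],1.306)
E
```

```text
t 13.97 pos [ 0.4705 -0.289   0.1506] yaw 1.3059 d [-0.0009 -0.0012  0.0976] r [ 0.0012 -0.0004 -0.0001] F [-0.27 -0.08 -0.21] w 0.0851 ff 0.0 q [ 0.77  0.21 -0.33  1.79  0.08  1.14  0.14]
```

Emit:
{"op": "servo_tool", "data": {"increments": "0 -0.001 -0.001 0.025 0 0 0;0 0 0 0.03 0 0 0;0 0 0 0.03 0 0 0;0 0 0 0.012 0 0 0;0 0 0 0 0 0 0;0 0 0 0 0 0 0"}}

```text
clock: 14.72
eef_pos: [0.4699, -0.29, 0.0544]
tcp_rot: [0.794, 0.607, 0.001, 0.001]
wrist_force: [0.4, -0.7, -0.6]
gripper_width: 0.0854
finger_force: 0.0
```

```bash
python3 - <<'E'
from h import *
rem([.4692,-.2895,.053],1.306)
E
```

```text
t 14.72 pos [ 0.4699 -0.29    0.0544] yaw 1.3057 d [ 0.0003 -0.0008  0.0014] r [ 0.0027  0.0001 -0.0003] F [ 0.42 -0.74 -0.6 ] w 0.0854 ff 0.0 q [ 0.75  0.32 -0.32  1.88  0.12  0.95  0.11]
```

Emit:
{"op": "servo_tool", "data": {"increments": "1 0 -0.0008 0 0 0 0;1 0 0 0 0 0 0;1 0 0 0 0 0 0;1 0 0 0 0 0 0;1 0 0 0 0 0 0;1 0 0 0 0 0 0;1 0 0 0 0 0 0", "force": 50}}

```text
clock: 15.6
eef_pos: [0.469, -0.2896, 0.0534]
tcp_rot: [0.794, 0.608, 0.001, 0.001]
wrist_force: [4.0, -1.7, 5.3]
gripper_width: 0.0293
finger_force: 52.2
```

Emit:
{"op": "servo_tool", "data": {"increments": "1 -0.006 0 0 0 0 0;1 -0.008 0 0 0 0 0;1 -0.008 0 0 0 0 0;1 -0.008 0 0 0 0 0;1 -0.008 0 0 0 0 0;1 -0.005 0 0 0 0 0;1 -0.003 0 0 0 0 0;1 0 0 0 0 0 0;1 0 0 0 0 0 0"}}

```text
clock: 16.73
eef_pos: [0.4575, -0.3324, 0.0533]
tcp_rot: [0.794, 0.608, 0.001, 0.0]
wrist_force: [5.6, 4.2, 7.4]
gripper_width: 0.0296
finger_force: 52.7
```

```bash
python3 - <<'E'
from h import *
rem([.4692-.0131,-.2895-.0483,.053],1.306)
E
```

```text
t 16.73 pos [ 0.4575 -0.3324  0.0533] yaw 1.3071 d [-0.0056  0.0001  0.0003] r [ 0.0018 -0.002   0.0011] F [5.56 4.19 7.41] w 0.0296 ff 52.7 q [ 0.81  0.34 -0.3   1.85  0.12  0.96  0.19]
```

Emit:
{"op": "servo_tool", "data": {"increments": "1 -0.003 0 0 0 0 0;1 -0.003 0 0 0 0 0;1 0 0 0 0 0 0;1 0 0 0 0 0 0"}}

```text
clock: 17.23
eef_pos: [0.456, -0.338, 0.0534]
tcp_rot: [0.794, 0.608, 0.001, 0.0]
wrist_force: [5.0, 4.4, 6.9]
gripper_width: 0.0289
finger_force: 52.9
```

```bash
python3 - <<'E'
from h import *
rem([.4692-.0131,-.2895-.0483,.053],1.306)
o=env.get_obs(); print('axial N',o['wrist_force'][:2]@[np.cos(1.306),np.sin(1.306)])
im,d,P,c=cap('side'); Z=P[...,2]
q=P[(np.hypot(P[...,0]-.458,P[...,1]+.334)<.025)&(Z>.079)&(Z<.092)]; print(len(q),q.mean(0) if len(q) else '')
E
```

```text
t 17.23 pos [ 0.456  -0.338   0.0534] yaw 1.3072 d [0.0002 0.     0.0004] r [ 0.0019 -0.0022  0.0012] F [5.04 4.44 6.93] w 0.0289 ff 52.9 q [ 0.81  0.35 -0.3   1.85  0.12  0.96  0.2 ]
axial N 5.600380392790672
98 [ 0.46703775 -0.33611749  0.08534076]
```

Emit:
{"op": "servo_tool", "data": {"increments": "1 -0.0015 0 0 0 0 0;1 -0.0015 0 0 0 0 0;1 0 0 0 0 0 0"}}

```text
clock: 17.65
eef_pos: [0.4559, -0.338, 0.0533]
tcp_rot: [0.793, 0.609, 0.002, -0.001]
wrist_force: [5.1, 13.6, 10.6]
gripper_width: 0.0294
finger_force: 53.3
```

```bash
python3 - <<'E'
from h import *
rem([.4692-.0131,-.2895-.0483,.053],1.306)
o=env.get_obs(); print('axial N',o['wrist_force'][:2]@[np.cos(1.306),np.sin(1.306)])
E
```

```text
t 17.65 pos [ 0.4559 -0.338   0.0533] yaw 1.3089 d [0.0003 0.0001 0.0003] r [ 0.0008 -0.0054  0.0029] F [ 5.05 13.63 10.59] w 0.0294 ff 53.3 q [ 0.82  0.35 -0.3   1.85  0.12  0.97  0.21]
axial N 14.473667983707001
```

The stop is felt (no travel, 14 N). Let go, then rise.

Emit:
{"op": "servo_tool", "data": {"increments": "0 0 0 0 0 0 0;0 0 0 0 0 0 0;0 0 0 0 0 0 0;0 0 0 0 0 0 0;0 0 0 0 0 0 0;0 0 0 0 0 0 0;0 0 0 0 0 0 0;0 0 0 -0.03 0 0 0;0 0 0 -0.05 0 0 0;0 0 0 -0.05 0 0 0;0 0 0 -0.05 0 0 0;0 0 0 0 0 0 0;0 0 0 0 0 0 0"}}

```text
clock: 19.27
eef_pos: [0.4535, -0.3423, 0.2325]
tcp_rot: [0.794, 0.608, 0.0, -0.0]
wrist_force: [-0.2, 0.6, -0.1]
gripper_width: 0.0852
finger_force: 0.0
```

```bash
python3 - <<'E'
from h import *
rem([.456,-.338,.23],1.306)
im,d,P,c=cap('side'); Z=P[...,2]; save('s4',im)
q=P[(abs(P[...,0]-.463)<.03)&(P[...,1]<-.25)&(P[...,1]>-.37)&(Z>.079)&(Z<.09)]; print('tab',len(q),q.mean(0) if len(q) else '')
near=np.hypot(P[...,0]-.504,P[...,1]+.159)<.075
for lo,hi in((.128,.14),(.142,.16)):
    z=Z[near&(Z>lo)&(Z<hi)]; h,e=np.histogram(z,bins=np.arange(lo,hi,.001)); print(e[h.argmax()]+.0005,len(z))
E
```

```text
t 19.27 pos [ 0.4535 -0.3423  0.2325] yaw 1.3058 d [0.0048 0.0013 0.0025] r [ 0.0003 -0.0005 -0.0002] F [-0.24  0.64 -0.15] w 0.0852 ff 0.0 q [ 0.84  0.19 -0.31  1.65  0.06  1.31  0.26]
tab 274 [ 0.46858145 -0.29110592  0.08267935]
0.1335 475
0.1515 295
```

View pics/s4.png

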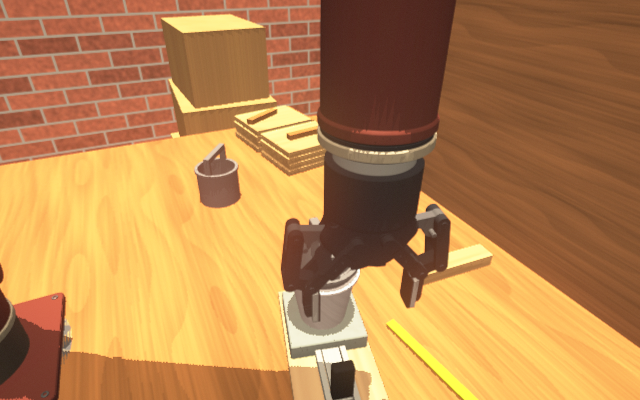

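The tab is home again at (342,378), at the same place as before the pull. The hopper is still seated with a 10 mm gap, and the open gripper is clear of everything.

```bash
python3 -c "
from h import *
print(ticket.hand_in())"
```

```text
the job is handed in; nothing more can be done
None
```

The job is handed in: the hopper sits upright in the throat with a rim gap of about 10 mm, the feed slide was pulled to its stop and snapped home when released, and the tub, bottle and batten were never touched (about 19 s of the 59 s used).

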